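# Nest the sample cups and close the shipping carton

## Robot

A 7-joint arm with a two-finger parallel gripper is mounted at the origin on the work surface. World frame = base frame: x ahead of the robot, y to its left, z up, the work surface at z = 0. Lengths are in m, angles in rad, forces in N, time in s.
With the tool pointing down it reaches from about 0.425 to 0.925 m from the base axis. Payload 6.8 kg.
Tool frame: the origin (TCP) lies at the very end of the fingers, on their centre line; the grasp point (between the pads) lies 19 mm behind it (ctrl.grip_point_offset is the distance from the TCP to the grasp point, in m); z points along the fingers, y is the line along which they close (so a half turn about z gives the same grasp; the last joint's range is limited). The gripper opens to 85 mm and grips with 20 to 120 N. Pads are 22 mm wide; open, the fingers measure 114 mm over their backs; the gripper's body (76 mm by 85 mm) begins 54 mm behind the grasp point. The pads swing forward as they close: fully open they stand 13 mm farther back than shut.
Start: joints at [-1.292, 0.477, 0.022, 1.555, -0.011, 1.109, -0.083], TCP at [0.255, 0.625, 0.231] pointing down, gripper open.
Joint ranges: [-2.96, 2.96], [-0.34, 2.1], [-1.41, 1.46], [0.24, 2.44], [-1.37, 4.51], [0.17, 1.92], [-2.96, 2.96]. Speed limits (rad/s): [2.39, 2.39, 3.14, 3.14, 3.14, 3.14, 3.14].

## Interface

Orientations are given as a rotation vector (axis times angle).
In Python, from station import ctrl gives the robot as it stands. The module is installed in compiled form; this text tells all that it offers.
- The arm moves only by the tool arm_command, never from a script. Its arguments are lists of equal length, an entry for each row: "offset": the shift along the world's x, y, z as a fraction of full scale, a list of three; "turn": the turn, a rotation vector about the world's x, y, z as a fraction of full scale, a list of three; "fingers": the opening, from 0 (shut) to 1 (fully open). In form: {"offset": [[dx, dy, dz], ...], "turn": [[rx, ry, rz], ...], "fingers": [fingers, ...]}. A call has 1 to 5 rows; each row is the pose to reach, as a shift and turn from the pose commanded when the call began, turning the shorter way round; what a row does not reach only later rows make up. Full scale, the value 1, is 400 mm for a shift and 180 degrees for a turn. A row lasts 1/10 s, in which the tool goes at most 50 mm and 8.59 degrees, less where a joint would pass 70% of its speed; a pose out of reach is approached as far as the arm can. A call with a number of a shift or a turn outside -1 to 1 is refused whole. A call with a gripper value outside its range is refused whole. The fingers move at their own pace and stop on an object; "squeeze" is the grip in N (left out, the last holds). Time passes only in rows, so rows that repeat a pose let the fingers close. It gives the time, the measured TCP pose, the force, the opening and the grip force at its end, in the units of the state.
- ctrl.get_state(): the state, without advancing time (a new reading comes with each control period).
- ctrl.snapshot(name): name is "scene" or "top"; returns a dict with "frame" (384x512x3 uint8, red, green, blue), "z_map" (384x512 float32, m along the optical axis (not along the pixel's ray), 0 where there is no reading), "vfov" (degrees; the focal length in pixels is half the picture's height over the tangent of half this angle, whatever the lens; pixels are square), "cx", "cy" (the principal point, pixels), "pose" (4x4, takes a point from camera to world coordinates). Camera axes: x right, y up, looking along -z (the intrinsics and any distortion apply to the point x, -y, -z); pixel columns grow to the right and rows downward; lengths in m; the calibration is good to about 2 mm. A picture is of the moment at which its call begins.
- ctrl.hand_in(): hands the job in; it is judged then, once.
Trained networks look in the newest picture that a camera, given by its name, has taken for a name from the list of things; names that differ only in an ending like _2 or _b are one class to them, and where a whole thing is asked for, a point or a joint stands for the part that bears it (a point fixed in the world has none). Each returns a list of dicts, best first, with "score" (0 to 1); they miss things now and then, are a little off and sometimes report something else, mostly with a low value. They report only what shows in the picture. A call takes as long as a camera call. They do not tell look-alikes from the thing itself.
- ctrl.masks_of(query, camera): "mask" (384x512 bool, what is visible of it) and "extent" ([left, top, right, bottom] in pixels, round what is visible of it).
The state is a dict: "time_s": time; "joints": joint angles; "qvel": joint speeds; "tau": joint torques, N m; "eef_pos": TCP position; "ee_rot": TCP orientation; "ft_force": force on the tool from outside, world axes, zero at the start; "ft_torque": the same for the moment, N m; "opening": opening from 0.0 (shut) to 1.0 (fully open); "finger_force": force on a finger pad.
Only numpy, scipy, OpenCV 4.12 (cv2) and the standard library are available. Lean on these libraries where they do the work, as an engineer would, in place of code of your own. Each camera call takes 0.05 s, during which the arm holds its last target. There are 200 camera calls.

## Task

Take the steel cup out of the slanted rack and nest it upright and fully home in the matching cup that stands in the carton. Then close the carton: fold both side flaps down level first, in either order, and then the big lid flap down flat over them. Leave the jars and collars where they are.

Things in the scene. Friction and masses are not known exactly. Their poses are not given: they have to be found in the camera images.
- carton: open cardboard carton, fixed to the table, on a thin blue mat: outer 150 (its x) by 190 (its y) by 120 mm high, walls and floor 4 mm; origin at the centre of its underside, z up; its near (-x) side has no flap
- flap_left (a joint): hinge angle of the left side flap with a green edge (cardboard panel 4 mm thick, 138 mm wide, 75 mm from hinge to free edge); 0 = folded down level over the opening, pi/2 = standing straight up, 2.1 = leaning outward at its stop; friction holds it wherever it is left
- flap_left_hinge (a point): middle of the hinge line of the left side flap with a green edge, on the top of the carton's +y wall, 120 mm above the table. The axes turn with the flap: from the hinge the panel runs along this frame's -y, and its outer (upper when closed) face is 4 mm along this frame's +z
- flap_right (a joint): hinge angle of the right side flap with a green edge (cardboard panel 4 mm thick, 138 mm wide, 75 mm from hinge to free edge); 0 = folded down level over the opening, pi/2 = standing straight up, 2.1 = leaning outward at its stop; friction holds it wherever it is left
- flap_right_hinge (a point): middle of the hinge line of the right side flap with a green edge, on the top of the carton's -y wall, 120 mm above the table. The axes turn with the flap: from the hinge the panel runs along this frame's +y, and its outer (upper when closed) face is 4 mm along this frame's +z
- lid (a joint): hinge angle of the lid flap with a blue edge (cardboard panel 4 mm thick, 190 mm wide, 150 mm from hinge to free edge); 0 = folded down level over the opening, pi/2 = standing straight up, 2.1 = leaning outward at its stop; friction holds it wherever it is left
- lid_hinge (a point): middle of the hinge line of the lid flap with a blue edge, on the top of the carton's far (+x) wall, 124.5 mm above the table. The axes turn with the flap: from the hinge the panel runs along this frame's -x, and its outer (upper when closed) face is 4 mm along this frame's +z
- cup_carton: round steel cup, 65 mm high, 38 mm across at the foot, tapering out to 61 mm at 52 mm height, with a straight rim band 68 mm across from 50 to 65 mm height, mouth 60 mm inside; solid foot: its inner floor lies 24 mm above its underside. Origin at the centre of the underside, z along its axis to the mouth; 60 to 130 g. This one stands upright on the carton's floor
- cup_rack: steel cup of the very same shape as the one in the carton (see there), same origin and axes; it sits in one pocket of the slanted rack, its mouth leaning 30 degrees from vertical towards the rack's +x, away from the robot. Nested fully, its underside rests on the other cup's inner floor, 24 mm above that cup's underside
- rack: white slanted drying rack, fixed, footprint 100 (its x) by 200 mm (its y); its deck slopes 30 degrees down towards its +x, with two square pockets (47 mm inside, rims 18 mm above the deck) at y = +55 and -55 mm, deck height 42 mm at their centres; origin at the centre of its underside, z up; one pocket holds the steel cup, the other the amber jar
- jar_amber: amber glass jar with white lid, 44 mm across, 60 mm high, in the rack's other pocket; origin at the centre of its underside; leave it
- jar_green: small white jar with green lid, 36 mm across, 55 mm high; origin under its centre; leave it
- jar_blue: clear jar with blue lid, 60 mm across, 80 mm high; origin under its centre; leave it
- jar_yellow: white jar with yellow lid, 44 mm across, 60 mm high; origin under its centre; leave it
- collar_brown: dark brown tracking collar lying flat, 116 mm across, 32 mm high, with a black transmitter block at its +x; origin under its centre; leave it
- collar_tan: tan tracking collar lying flat, 100 mm across, 32 mm high, with a black transmitter block at its +x; origin under its centre; leave it
- collar_black: black tracking collar lying flat, 72 mm across, 32 mm high, with a black transmitter block at its +x; origin under its centre; leave it
Mind the look-alikes: they are no part of the job. What is shaped like the cup_rack but red is not meant.

How it is judged:
On the way, in this order (a step that is already met when the one before it is completed fails the run):
1. the cup from the rack is nested upright and fully home in the cup in the carton, and let go, with all flaps still open (horizontal distance between cup_rack and cup_carton below 0.006 m and z of cup_rack in the frame of cup_carton between 0.018 and 0.03 m and angle between each of cup_rack, cup_carton's own z axis and vertical below 0.12 rad and z of cup_carton in the frame of carton below 0.012 m and x of cup_carton in the frame of carton between -0.07 and 0.07 m and y of cup_carton in the frame of carton between -0.09 and 0.09 m and linear speed of each of cup_rack, cup_carton below 0.02 m/s and contact force between the fingers and cup_rack below 0.1 N and value of joint lid above 0.8 rad and value of joint each of flap_left, flap_right above 0.5 rad), for 0.2 s.
2. both side flaps are folded down, the lid flap still up (value of joint each of flap_left, flap_right below 0.14 rad and value of joint lid above 0.5 rad), for 0.2 s.
3. the lid flap is folded down over them (value of joint each of flap_left, flap_right, lid below 0.14 rad), for 0.2 s.
At the end, for the whole second after the job is handed in: The rack's cup is nested in the carton's cup (axes within 6 mm, its underside 18 to 30 mm above the other's, both upright within 0.12 rad, at rest on the carton's floor), and the two side flaps and the lid are down (each hinge within 0.14 rad of level) and at rest (all of step 3 and horizontal distance between cup_rack and cup_carton below 0.006 m and z of cup_rack in the frame of cup_carton between 0.018 and 0.03 m and angle between each of cup_rack, cup_carton's own z axis and vertical below 0.12 rad and z of cup_carton in the frame of carton below 0.012 m and x of cup_carton in the frame of carton between -0.07 and 0.07 m and y of cup_carton in the frame of carton between -0.09 and 0.09 m and linear speed of each of cup_rack, cup_carton below 0.02 m/s and velocity of joint each of flap_left, flap_right, lid below 0.05 rad/s); the robot touches nothing.
It fails at once if a jar is disturbed (moved more than 30 mm) (distance of any of jar_amber, jar_green, jar_blue, jar_yellow from where it was at the start of the episode above 0.03 m).
It fails at once if a collar is disturbed (moved more than 30 mm) (distance of any of collar_brown, collar_tan, collar_black from where it was at the start of the episode above 0.03 m).
It also fails if it takes over 72 s, if anything falls off the work surface, if the arm or the gripper's body presses on something with over 40 N, if the wrist force passes 120 N, or if a joint passes its speed limit or range.

## Working session

There is one attempt and no reset: what is moved stays moved. The work goes in short steps, Python scripts to look and compute and a tool call to move; the robot and the scene stay as the last step left them, time stands still between calls to the robot, and variables do not carry over. Pictures are saved under pics/ and viewed, at most 10 in all, crops included, and the job is handed in when it is done.

Besides the shell and the picture viewer there is one more tool, called after ">>>" by a JSON object that holds its "name" and its "arguments", one argument or row to a line. arm_command: Moves the arm, as the interface text tells. Shift numbers are shares of 400 mm and turn numbers shares of 180 degrees, none past 1 either way. Its arguments: {"type":"object","properties":{"offset":{"type":"array","items":{"type":"array","items":{"type":"number","minimum":-1,"maximum":1}}},"turn":{"type":"array","items":{"type":"array","items":{"type":"number","minimum":-1,"maximum":1}}},"fingers":{"type":"array","items":{"type":"number"}},"squeeze":{"type":"number"}},"required":["offset","turn","fingers"]}

```bash
mkdir -p pics
cat > h.py <<'E'
import numpy as np, cv2
from station import ctrl
def snap(n):
    s=ctrl.snapshot(n); return s
def cloud(s):
    d=s["z_map"]; H,W=d.shape; f=H/2/np.tan(np.radians(s["vfov"])/2)
    v,u=np.mgrid[:H,:W]
    P=np.stack([(u-s["cx"])/f*d,-(v-s["cy"])/f*d,-d,np.ones_like(d)],-1)@np.array(s["pose"]).T
    P=P[...,:3].copy(); P[d<=0]=np.nan
    return P
E
python3 - <<'E'
from h import *
s=[snap(n) for n in("scene","top")]
for n,x in zip(("scene","top"),s):
    print(n,[(k,x[k]) for k in x if k not in("frame","z_map")])
    np.savez(n+"0.npz",frame=x["frame"],P=cloud(x))
    cv2.imwrite(f"pics/{n}0.png",x["frame"][...,::-1])
    P=cloud(x)
    for q in["carton","flap_left","flap_right","lid","cup_carton","cup_rack","rack","jar_amber"]:
        for r in ctrl.masks_of(q,n)[:3]:
            p=P[r["mask"]]; print(q,round(r["score"],2),r["extent"],np.nanmedian(p,0).round(3),np.nanpercentile(p,[2],0).round(3),np.nanpercentile(p,98,axis=0).round(3))
print(ctrl.get_state())
E
```

```text
scene [('vfov', 52.48462246935916), ('cx', 256.41282640434804), ('cy', 193.70505389098219), ('pose', array([[ 0.81963881, -0.3103291 ,  0.48154758,  1.10744792],
       [ 0.57286394,  0.43756745, -0.69308126, -0.76133388],
       [ 0.00437374,  0.84393754,  0.53642361,  0.70195151],
       [ 0.        ,  0.        ,  0.        ,  1.        ]]))]
carton 0.88 [230.1, 122.0, 329.0, 226.8] [0.609 0.098 0.104] [[ 0.458  0.051 -0.   ]] [0.651 0.25  0.267]
flap_left 0.6 [287.7, 128.4, 295.3, 136.6] [0.512 0.281 0.188] [[0.498 0.273 0.175]] [0.531 0.286 0.197]
flap_left 0.45 [272.2, 256.9, 289.2, 286.2] [ 0.759 -0.166  0.04 ] [[ 0.738 -0.176  0.004]] [ 0.774 -0.138  0.062]
flap_left 0.24 [169.6, 215.7, 239.4, 279.1] [ 0.554 -0.213  0.027] [[ 0.497 -0.279  0.002]] [ 0.588 -0.089  0.069]
flap_right 0.77 [239.7, 148.5, 271.1, 183.8] [0.531 0.065 0.161] [[0.463 0.05  0.124]] [0.589 0.082 0.195]
flap_right 0.38 [298.7, 228.1, 315.8, 248.4] [ 0.749 -0.011  0.034] [[ 0.73  -0.018  0.005]] [0.761 0.01  0.056]
lid 0.8 [275.9, 121.2, 325.6, 185.2] [0.629 0.143 0.204] [[0.604 0.059 0.126]] [0.653 0.242
[... 2102 characters left out ...]
'joints': array([-1.29212601,  0.47698454,  0.02238375,  1.55540087, -0.01151859,
        1.10927672, -0.08308191]), 'qvel': array([ 1.58334641e-03, -1.40649621e-04,  1.16728855e-03,  1.16322696e-03,
       -9.36027501e-04, -3.83739682e-05,  5.87762815e-04]), 'tau': array([ 9.28796835e-04, -5.96317291e+01,  1.60675306e+00, -2.81548691e+01,
        1.24376809e-02,  1.61094558e-03,  6.56314171e-06]), 'eef_pos': array([0.25459713, 0.62516961, 0.23131759]), 'ee_rot': array([-6.03746867e-01, -3.08300141e+00, -9.86049425e-05]), 'ft_force': array([ 0.33691556,  0.45787061, -0.7016422 ]), 'ft_torque': array([-0.00650648,  0.01109248,  0.00443973]), 'finger_force': 0.0, 'opening': 0.9995970103439795}
```

View images.

Run:
```python
import cv2
a=cv2.imread("pics/scene0.png");b=cv2.imread("pics/top0.png")
cv2.imwrite("pics/a.png",cv2.resize(a[100:325,150:450],(800,600),interpolation=2))
cv2.imwrite("pics/b.png",cv2.resize(b[120:315,130:390],(800,600),interpolation=2))
```

```text
(no output)
```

View pics/a.png

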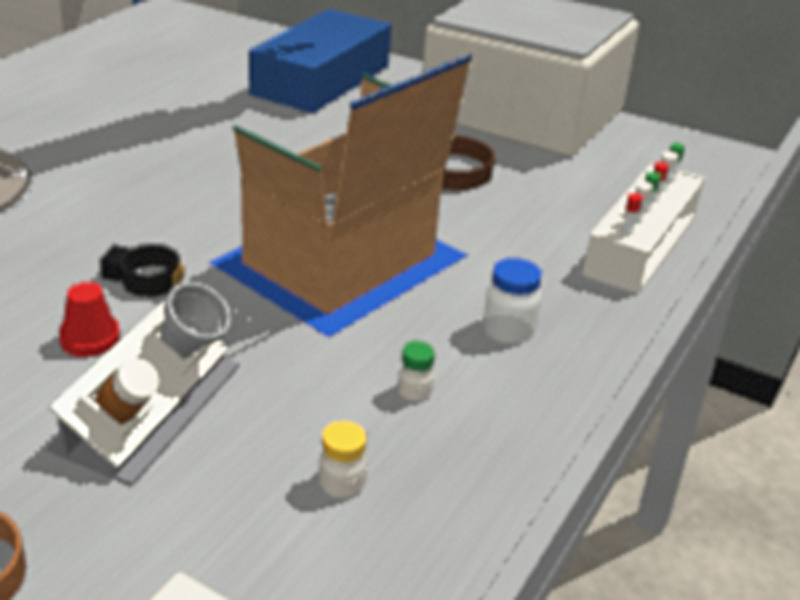

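View pics/b.png

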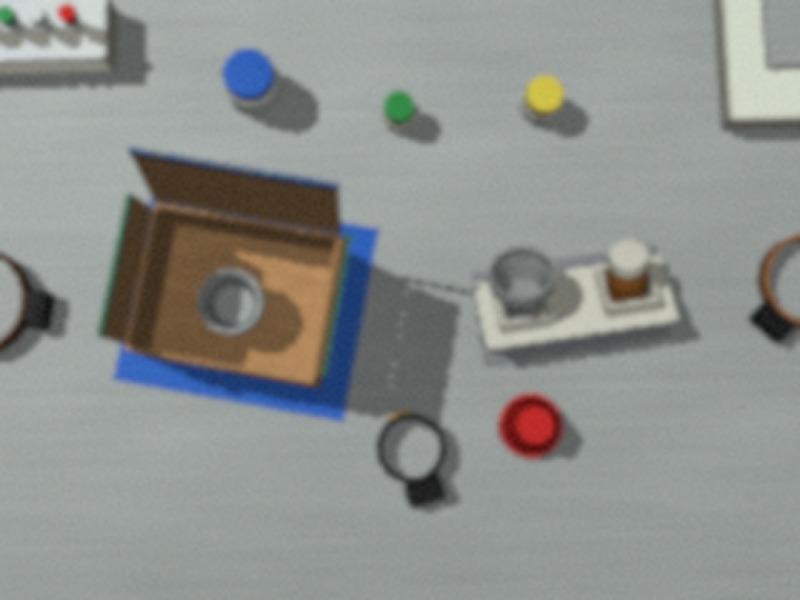

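```bash
cat > fit.py <<'E'
from h import *
from scipy.optimize import least_squares
# cup profile (r,z): outer, rim, inner(mouth 30 -> inner floor)
def polyl(Q): return np.array(Q)/1000.
OUT=polyl([(0,0),(19,0),(30.5,52),(30.5,50),(34,50),(34,65),(30,65),(30,50),(21,24),(0,24)])
def dprof(r,z,Q=OUT):
    p=np.stack([r,z],-1); best=np.full(len(r),9.)
    for a,b in zip(Q[:-1],Q[1:]):
        t=np.clip(((p-a)@(b-a))/max(((b-a)**2).sum(),1e-12),0,1)
        best=np.minimum(best,np.linalg.norm(p-a-t[:,None]*(b-a),axis=1))
    return best
def cupfit(P,x0,free_tilt=True):
    # x: px,py,pz, ax, ay (axis = (ax,ay,sqrt))
    def f(x):
        a=np.array([x[3],x[4],np.sqrt(max(1e-6,1-x[3]**2-x[4]**2))]) if free_tilt else np.array([0,0,1.])
        d=P-x[:3]; z=d@a; r=np.linalg.norm(d-z[:,None]*a,axis=1)
        return dprof(r,z)
    s=least_squares(f,x0,loss="soft_l1",f_scale=0.002); return s.x,np.median(f(s.x))
def boxsdf(p,h):
    q=np.abs(p)-h; return np.linalg.norm(np.maximum(q,0),axis=1)+np.minimum(q.max(1),0)
def cartonfit(P,x0):
    def f(x):
        c,s=np.cos(x[2]),np.sin(x[2]); d=P[:,:2]-x[:2]
        q=np.stack([c*d[:,0]+s*d[:,1],-s*d[:,0]+c*d[:,1]],1)
        return np.minimum(abs(boxsdf(q,np.array([.075,.095]))),abs(boxsdf(q,np.array([.071,.091]))))
    s=least_squares(f,x0,loss="soft_l1",f_scale=0.002); return s.x,np.median(f(s.x)),len(P)
def inframe(P,x):
    c,s=np.cos(x[2]),np.sin(x[2]); d=P-np.array([x[0],x[1],0])
    return np.stack([c*d[:,0]+s*d[:,1],-s*d[:,0]+c*d[:,1],d[:,2]],1)
E
cat > m.py <<'E'
from fit import *
A=np.load("scene0.npz");B=np.load("top0.npz")
Ps={n:(lambda P:P[np.isfinite(P).all(1)])(np.load(n+"0.npz")["P"].reshape(-1,3)) for n in("scene","top")}
for n in[("scene",),("top",),("scene","top")]:
    P=np.vstack([Ps[k] for k in n])
    x0=[.545,.165,-.168]
    q=inframe(P,x0); m=(abs(q[:,0])<.085)&(abs(q[:,1])<.105)&(P[:,2]>.02)&(P[:,2]<.113)&((abs(q[:,0])>.055)|(abs(q[:,1])>.075))
    x,r,N=cartonfit(P[m],x0); print(n,"carton",x.round(4),round(r,4),N)
    q=inframe(P,x)
    # cup in carton
    m=(np.hypot(P[:,0]-.541,P[:,1]-.18)<.045)&(P[:,2]>.03)&(P[:,2]<.09)
    if m.sum()>20:
        y,r=cupfit(P[m],[.541,.18,.004,0,0]);print("cupC",y.round(4),r.round(4),m.sum(),inframe(y[None,:3],x).round(4))
    m=(abs(P[:,0]-.545)<.06)&(abs(P[:,1]+.12)<.045)&(P[:,2]>.075)&(P[:,2]<.13)
    y,r=cupfit(P[m],[.535,-.12,.042,.5,.1]);print("cupR",y.round(4),r.round(4),m.sum())
    # flaps
    m=(abs(q[:,0])<.06)&(P[:,2]>.135)&(P[:,2]<.205)
    L=q[m&(q[:,1]>.08)];R=q[m&(q[:,1]<-.06)];D=q[(abs(q[:,1])<.09)&(P[:,2]>.14)&(q[:,0]>.05)&(q[:,0]<.2)]
    for nm,a,h,sg,k in(("L",L,.095,1,1),("R",R,.095,-1,1),("lid",D,.075,1,0)):
        if len(a)<20: continue
        ang=np.median(np.arctan2(a[:,2]-(.1245 if k==0 else .12), -(sg*a[:,k]-h)));print(nm,ang.round(3),len(a),a.max(0).round(3))
    # rack deck plane
    x0=[.53,-.175,.187];q=inframe(P,x0);m=(abs(q[:,0])<.05)&(abs(q[:,1])<.025)&(P[:,2]>.015)&(P[:,2]<.08)
    p=P[m];k=np.ones(len(p),bool)
    for _ in range(8):
        c=p[k].mean(0);nn=np.linalg.svd(p[k]-c)[2][2];nn*=np.sign(nn[2]);k=abs((p-c)@nn)<.004
    print("deck n",nn.round(3),"yaw",np.arctan2(nn[1],nn[0]).round(3),c.round(3),k.sum(),len(k))
E
python3 m.py
```

```text
('scene',) carton [ 0.5455  0.1663 -0.2011] 0.0009 2009
cupC [ 0.5471  0.1879  0.0089 -0.1014 -0.1249] 0.0005 32 [[-0.0028  0.0215  0.0089]]
cupR [ 0.5278 -0.1258  0.0433  0.4824  0.0807] 0.0009 363
L 3.084 2013 [0.06  1.983 0.205]
R 1.736 479 [ 0.06  -0.097  0.197]
lid 1.713 1525 [0.098 0.09  0.275]
deck n [0.492 0.067 0.868] yaw 0.134 [ 0.534 -0.17   0.041] 291 351
('top',) carton [ 0.5373  0.1652 -0.2031] 0.0003 524
cupC [ 0.539   0.178   0.0089 -0.0291 -0.0113] 0.0011 282 [[-0.0009  0.0128  0.0089]]
cupR [ 0.5268 -0.1251  0.0476  0.4844  0.0918] 0.0009 225
L 3.043 2374 [0.06  0.64  0.201]
R 1.669 130 [ 0.06  -0.093  0.203]
lid 1.749 931 [0.104 0.09  0.28 ]
deck n [0.504 0.04  0.863] yaw 0.079 [ 0.528 -0.179  0.045] 274 314
('scene', 'top') carton [ 0.5425  0.1681 -0.2039] 0.0008 2533
cupC [ 0.5399  0.1786  0.0089 -0.0256 -0.02  ] 0.0011 314 [[-0.0047  0.0097  0.0089]]
cupR [ 0.5266 -0.1262  0.0461  0.4952  0.0977] 0.0009 588
L 3.056 4284 [0.06  1.982 0.205]
R 1.755 608 [ 0.06  -0.097  0.203]
lid 1.735 2453 [0.101 0.09  0.28 ]
deck n [0.497 0.052 0.866] yaw 0.104 [ 0.531 -0.174  0.043] 567 665
```

```bash
cat > plan.py <<'E'
from h import *
from scipy.spatial.transform import Rotation as R
def frame(z,y):
    z=np.array(z,float);z/=np.linalg.norm(z);y=np.array(y,float);y-=z*(y@z);y/=np.linalg.norm(y)
    return np.stack([np.cross(y,z),y,z],1)
def rel(targets,p=None,r=None):
    s=ctrl.get_state(); p=s["eef_pos"] if p is None else np.array(p); r=R.from_rotvec(s["ee_rot"]) if r is None else R.from_matrix(r)
    print("t",s["time_s"],"tcp",s["eef_pos"].round(4),"j",s["joints"].round(2),"f",s["ft_force"].round(1),"open",round(s["opening"],3))
    for t,M in targets:
        print(((np.array(t)-p)/.4).round(3).tolist(),((R.from_matrix(M)*r.inv()).as_rotvec()/np.pi).round(3).tolist())
E
python3 - <<'E'
from fit import *; from plan import *
Ps={n:(lambda P:P[np.isfinite(P).all(1)])(np.load(n+"0.npz")["P"].reshape(-1,3)) for n in("scene","top")}
P=np.vstack(list(Ps.values()))
for nm,P in list(Ps.items())+[("both",P)]:
  m=(np.hypot(P[:,0]-.541,P[:,1]-.18)<.05)&(P[:,2]>.03)&(P[:,2]<.09)
  p=P[m]
  for z in(.004,):
    def f(x):
        d=p-np.array([x[0],x[1],z]); return dprof(np.hypot(d[:,0],d[:,1]),d[:,2])
    s=least_squares(f,[.54,.18],loss="soft_l1",f_scale=.003);print(nm,"cupC",s.x.round(4),np.median(f(s.x)).round(4))
  # rim points
  k=p[:,2]>.063; print("rim bbox",p[k].min(0).round(3),p[k].max(0).round(3),k.sum())
  # near-rim cup_rack fit with fixed tilt 30deg, yaw free
  m=(abs(P[:,0]-.55)<.06)&(abs(P[:,1]+.12)<.045)&(P[:,2]>.07)&(P[:,2]<.13);p=P[m]
  def g(x):
    a=np.array([.5*np.cos(x[3]),.5*np.sin(x[3]),.866]);d=p-x[:3];zz=d@a
    return dprof(np.linalg.norm(d-zz[:,None]*a,axis=1),zz)
  s=least_squares(g,[.53,-.125,.043,.15],loss="soft_l1",f_scale=.002);print("cupR",s.x.round(4),np.median(g(s.x)).round(4))
a=np.array([.5*np.cos(.17),.5*np.sin(.17),.866]);b=np.array([.527,-.1257,.0445]);M=frame(-a,[-.17,.985,0])
t=b+a*.040
rel([(t+a*.14,M),(t+a*.05,M),(t,M)])
E
```

```text
scene cupC [0.5416 0.1806] 0.0011
rim bbox [0.508 0.146 0.064] [0.545 0.202 0.071] 13
cupR [ 0.5268 -0.1259  0.0438  0.1637] 0.0008
top cupC [0.537  0.1763] 0.0018
rim bbox [0.506 0.145 0.063] [0.569 0.21  0.078] 91
cupR [ 0.5229 -0.1228  0.0461  0.0868] 0.001
both cupC [0.5379 0.1764] 0.0018
rim bbox [0.506 0.145 0.063] [0.569 0.21  0.078] 104
cupR [ 0.5255 -0.1245  0.0453  0.1282] 0.0009
t 0.9 tcp [0.2546 0.6252 0.2313] j [-1.29  0.48  0.02  1.56 -0.01  1.11 -0.08] f [ 0.3  0.5 -0.7] open 1.0
[0.903, -1.839, -0.077] [0.018, 0.168, 0.173]
[0.792, -1.858, -0.272] [0.018, 0.168, 0.173]
[0.73, -1.869, -0.38] [0.018, 0.168, 0.173]
```

>>> {"name": "arm_command", "arguments": {
  "offset": [
    [0.225,-0.3,0.425],
    [0.225,-0.3,0.425],
    [0.225,-0.3,0.425],
    [0.225,-0.3,0.425],
    [0.225,-0.3,0.425]
  ],
  "turn": [
    [0,0,0],
    [0,0,0],
    [0,0,0],
    [0,0,0],
    [0,0,0]
  ],
  "fingers": [1,1,1,1,1]
}}

```text
time_s: 1.4
eef_pos: [0.3477, 0.5031, 0.4056]
ee_rot: [0.609, 3.079, 0.007]
ft_force: [0.6, 0.2, 1.4]
opening: 0.995
finger_force: 0.0
```

>>> {"name": "arm_command", "arguments": {
  "offset": [
    [0.25,-0.525,0],
    [0.25,-0.525,0],
    [0.25,-0.525,0],
    [0.25,-0.525,0],
    [0.25,-0.525,0]
  ],
  "turn": [
    [0.009,0.084,0.087],
    [0.009,0.084,0.087],
    [0.009,0.084,0.087],
    [0.009,0.084,0.087],
    [0.009,0.084,0.087]
  ],
  "fingers": [1,1,1,1,1]
}}

```text
time_s: 1.9
eef_pos: [0.4465, 0.2915, 0.4011]
ee_rot: [-0.167, -2.873, 0.034]
ft_force: [0.3, -0.3, -0.2]
opening: 1.0
finger_force: 0.0
```

>>> {"name": "arm_command", "arguments": {
  "offset": [
    [0.25,-0.525,0],
    [0.25,-0.525,0],
    [0.25,-0.525,0],
    [0.25,-0.525,0],
    [0.25,-0.525,0]
  ],
  "turn": [
    [0.009,0.084,0.087],
    [0.009,0.084,0.087],
    [0.009,0.084,0.087],
    [0.009,0.084,0.087],
    [0.009,0.084,0.087]
  ],
  "fingers": [1,1,1,1,1]
}}

```text
time_s: 2.4
eef_pos: [0.546, 0.081, 0.4006]
ee_rot: [0.22, -2.609, 0.062]
ft_force: [0.3, 0.6, -0.0]
opening: 1.0
finger_force: 0.0
```

```bash
cat > pg.py <<'E'
from plan import *
a=np.array([.5*np.cos(.14),.5*np.sin(.14),.866]);b=np.array([.5262,-.1252,.0445]);M=frame(-a,[-.14,.99,0])
t=b+a*.040
E
python3 - <<'E'
from pg import *
rel([(t+a*.13,M),(t+a*.05,M),(t,M)]); print(t+a*.13,t,(a*.08/.4).round(3),(a*.05/.4).round(3))
E
```

```text
t 2.4 tcp [0.546  0.081  0.4006] j [-0.38  0.48  0.23  1.29 -0.1   1.91  1.58] f [ 0.3  0.6 -0. ] open 1.0
[0.161, -0.486, -0.522] [0.001, -0.0, -0.009]
[0.062, -0.5, -0.695] [0.001, -0.0, -0.009]
[0.0, -0.509, -0.804] [0.001, -0.0, -0.009]
[ 0.61036836 -0.11333884  0.19172   ] [ 0.54600432 -0.12240914  0.07914   ] [0.099 0.014 0.173] [0.062 0.009 0.108]
```

>>> {"name": "arm_command", "arguments": {
  "offset": [
    [0.12,-0.486,-0.1],
    [0.12,-0.486,-0.1],
    [0.12,-0.486,-0.1],
    [0.12,-0.486,-0.1],
    [0.161,-0.486,-0.22]
  ],
  "turn": [
    [0,0,-0.009],
    [0,0,-0.009],
    [0,0,-0.009],
    [0,0,-0.009],
    [0,0,-0.009]
  ],
  "fingers": [1,1,1,1,1]
}}

```text
time_s: 2.9
eef_pos: [0.6093, -0.1186, 0.3197]
ee_rot: [0.173, -2.621, 0.057]
ft_force: [1.3, -0.7, 1.3]
opening: 1.001
finger_force: 0.0
```

>>> {"name": "arm_command", "arguments": {
  "offset": [
    [0,0,-0.12],
    [0,0,-0.24],
    [0,0,-0.302],
    [0,0,-0.302],
    [0,0,-0.302]
  ],
  "turn": [
    [0,0,0],
    [0,0,0],
    [0,0,0],
    [0,0,0],
    [0,0,0]
  ],
  "fingers": [1,1,1,1,1]
}}

```text
time_s: 3.4
eef_pos: [0.6087, -0.1092, 0.1951]
ee_rot: [0.189, -2.612, 0.051]
ft_force: [-0.5, -0.2, 0.9]
opening: 1.002
finger_force: 0.0
```

Run:
```python
from pg import *
for n in("scene","top"):
    s=snap(n); cv2.imwrite(f"pics/{n}1.png",cv2.resize(s["frame"][100:300,150:370,::-1],(660,600)))
rel([(t+a*.13,M),(t+a*.05,M),(t,M)])
```

```text
t 3.5 tcp [ 0.6096 -0.1094  0.1966] j [-0.13  0.72  0.26  1.35 -0.04  1.59  1.84] f [ 0.3 -0.8  0.2] open 1.004
[0.002, -0.01, -0.012] [0.0, 0.001, -0.001]
[-0.097, -0.024, -0.185] [0.0, 0.001, -0.001]
[-0.159, -0.033, -0.294] [0.0, 0.001, -0.001]
```

View pics/scene1.png

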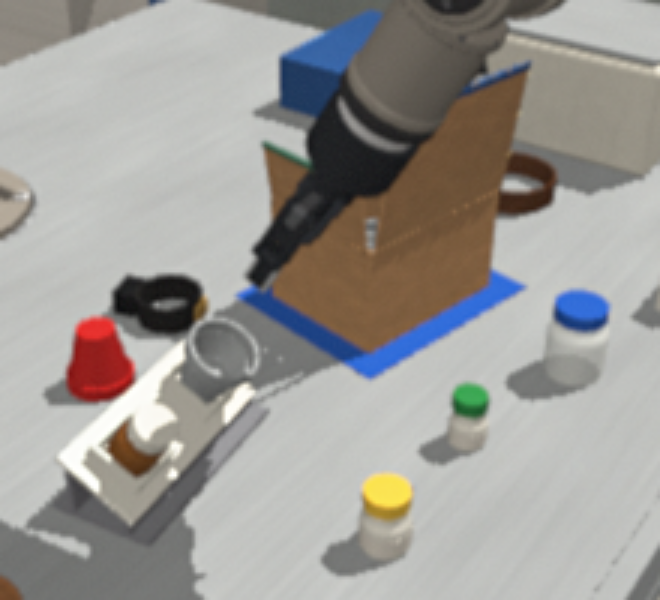

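>>> {"name": "arm_command", "arguments": {
  "offset": [
    [-0.05,-0.018,-0.1],
    [-0.097,-0.024,-0.185],
    [-0.097,-0.024,-0.185],
    [-0.097,-0.024,-0.185]
  ],
  "turn": [
    [0,0,0],
    [0,0,0],
    [0,0,0],
    [0,0,0]
  ],
  "fingers": [1,1,1,1]
}}

```text
time_s: 3.9
eef_pos: [0.5706, -0.1188, 0.1221]
ee_rot: [0.189, -2.614, 0.051]
ft_force: [-0.2, -0.3, 0.8]
opening: 0.998
finger_force: 0.0
```

>>> {"name": "arm_command", "arguments": {
  "offset": [
    [-0.02,-0.003,-0.035],
    [-0.04,-0.006,-0.07],
    [-0.062,-0.009,-0.108],
    [-0.062,-0.009,-0.108],
    [-0.062,-0.009,-0.108]
  ],
  "turn": [
    [0,0,0],
    [0,0,0],
    [0,0,0],
    [0,0,0],
    [0,0,0]
  ],
  "fingers": [1,1,1,1,1]
}}

```text
time_s: 4.4
eef_pos: [0.547, -0.1223, 0.079]
ee_rot: [0.19, -2.615, 0.052]
ft_force: [-0.5, 0.4, 0.3]
opening: 0.996
finger_force: 0.0
```

Run:
```python
from pg import *
s=[snap(n) for n in("scene","top")]
cv2.imwrite("pics/c2.png",np.hstack([cv2.resize(s[0]["frame"][170:290,150:260,::-1],(400,436),interpolation=2),cv2.resize(s[1]["frame"][170:280,260:360,::-1],(396,436),interpolation=2)]))
rel([(t,M)])
```

```text
t 4.5 tcp [ 0.5469 -0.1223  0.0788] j [-0.11  0.76  0.25  1.59 -0.04  1.31  1.85] f [ 0.9 -0.1 -0.1] open 0.998
[-0.002, -0.0, 0.001] [0.0, 0.001, -0.002]
```

View pics/c2.png

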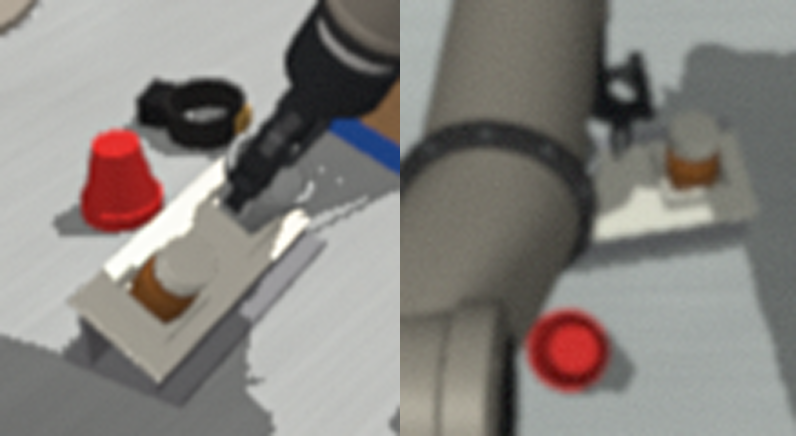

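The grey cup is between the fingers at left-pane (250,185); the red look-alike stands apart at (118,180). No contact force yet, so I'm closing now.

>>> {"name": "arm_command", "arguments": {
  "offset": [
    [0,0,0],
    [0,0,0],
    [0,0,0],
    [0,0,0],
    [0,0,0]
  ],
  "turn": [
    [0,0,0],
    [0,0,0],
    [0,0,0],
    [0,0,0],
    [0,0,0]
  ],
  "fingers": [0.5,0.5,0.5,0.5,0.5],
  "squeeze": 40
}}

```text
time_s: 5.0
eef_pos: [0.5466, -0.1222, 0.0786]
ee_rot: [0.19, -2.615, 0.051]
ft_force: [2.4, 0.6, 5.4]
opening: 0.788
finger_force: 44.0
```

>>> {"name": "arm_command", "arguments": {
  "offset": [
    [0.012,0.002,0.022],
    [0.025,0.003,0.043],
    [0.025,0.003,0.043]
  ],
  "turn": [
    [0,0,0],
    [0,0,0],
    [0,0,0]
  ],
  "fingers": [0.5,0.5,0.5]
}}

```text
time_s: 5.3
eef_pos: [0.5566, -0.1211, 0.0957]
ee_rot: [0.19, -2.615, 0.052]
ft_force: [-0.0, 0.1, -0.8]
opening: 0.788
finger_force: 44.9
```

>>> {"name": "arm_command", "arguments": {
  "offset": [
    [0.06,0.008,0.1],
    [0.12,0.017,0.21],
    [0.12,0.017,0.33],
    [0.1,0.017,0.45],
    [0.08,0.017,0.57]
  ],
  "turn": [
    [0,0,0],
    [0,0,0],
    [0,0,0],
    [0,0,0],
    [0,0,0]
  ],
  "fingers": [0.5,0.5,0.5,0.5,0.5]
}}

```text
time_s: 5.8
eef_pos: [0.5864, -0.1143, 0.324]
ee_rot: [0.189, -2.611, 0.051]
ft_force: [-0.3, 0.2, -0.8]
opening: 0.786
finger_force: 45.6
```

Run:
```python
from pg import *
D=frame([0,0,-1],[.2,.98,0])
c=[.539,.178]
rel([([*c,.40],D),([*c,.30],D),([*c,.11],D),([*c,.072],D)])
```

```text
t 5.8 tcp [ 0.5864 -0.1143  0.324 ] j [-0.13  0.59  0.29  1.29 -0.01  1.79  1.86] f [-0.3  0.2 -0.8] open 0.786
[-0.119, 0.731, 0.19] [-0.005, -0.168, -0.108]
[-0.119, 0.731, -0.06] [-0.005, -0.168, -0.108]
[-0.119, 0.731, -0.535] [-0.005, -0.168, -0.108]
[-0.119, 0.731, -0.63] [-0.005, -0.168, -0.108]
```

>>> {"name": "arm_command", "arguments": {
  "offset": [
    [-0.02,0.1,0.11],
    [-0.05,0.2,0.19],
    [-0.08,0.32,0.19],
    [-0.1,0.42,0.19],
    [-0.119,0.54,0.19]
  ],
  "turn": [
    [-0.001,-0.034,-0.022],
    [-0.002,-0.067,-0.043],
    [-0.003,-0.1,-0.065],
    [-0.004,-0.134,-0.086],
    [-0.005,-0.168,-0.108]
  ],
  "fingers": [0.5,0.5,0.5,0.5,0.5]
}}

```text
time_s: 6.3
eef_pos: [0.5386, 0.1029, 0.3996]
ee_rot: [0.324, 3.118, 0.003]
ft_force: [1.7, -0.1, -1.5]
opening: 0.785
finger_force: 45.6
```

>>> {"name": "arm_command", "arguments": {
  "offset": [
    [0,0.1,0],
    [0,0.191,0],
    [0,0.191,-0.1],
    [0,0.191,-0.2],
    [0,0.191,-0.2]
  ],
  "turn": [
    [0,0,0],
    [0,0,0],
    [0,0,0],
    [0,0,0],
    [0,0,0]
  ],
  "fingers": [0.5,0.5,0.5,0.5,0.5]
}}

```text
time_s: 6.8
eef_pos: [0.5357, 0.177, 0.313]
ee_rot: [-0.316, -3.118, 0.01]
ft_force: [-0.4, -0.9, -0.7]
opening: 0.785
finger_force: 45.6
```

Run:
```python
from pg import *
D=frame([0,0,-1],[.2,.98,0])
c=[.539,.178]
s=[snap(n) for n in("scene","top")]
np.savez("hold.npz",P=cloud(s[0]),Q=cloud(s[1]))
cv2.imwrite("pics/c3.png",np.hstack([cv2.resize(s[0]["frame"][90:230,200:340,::-1],(400,400),interpolation=2),cv2.resize(s[1]["frame"][160:280,150:270,::-1],(400,400),interpolation=2)]))
rel([([*c,.30],D),([*c,.11],D),([*c,.075],D)])
for n in("scene","top"):
  for r in ctrl.masks_of("cup_rack",n)[:3]:print(n,r["score"],r["extent"])
```

```text
t 6.9 tcp [0.5391 0.1777 0.3189] j [-0.58  0.23  0.18  1.72 -0.04  1.2   0.98] f [0.4 0.5 0.5] open 0.787
[-0.0, 0.001, -0.047] [0.0, 0.0, 0.001]
[-0.0, 0.001, -0.522] [0.0, 0.0, 0.001]
[-0.0, 0.001, -0.61] [0.0, 0.0, 0.001]
scene 0.96 [169.2, 203.1, 192.7, 236.2]
scene 0.59 [271.4, 91.6, 291.1, 121.4]
scene 0.56 [188.9, 191.5, 218.0, 208.1]
top 0.77 [288.8, 248.2, 312.2, 267.9]
```

View pics/c3.png

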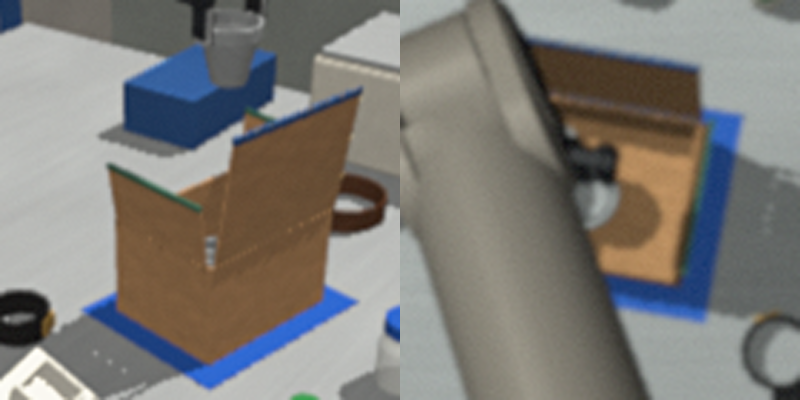

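The cup hangs upright in the gripper, left pane (233,45), above the carton. I'm fitting its pose against the tool.

Run:
```python
from fit import *
H=np.load("hold.npz")
for k in "PQ":
    P=H[k].reshape(-1,3);P=P[np.isfinite(P).all(1)]
    m=(np.hypot(P[:,0]-.539,P[:,1]-.178)<.045)&(P[:,2]>.27)&(P[:,2]<(.335 if k=="P" else .345))
    print(m.sum())
    if m.sum()>30:print(cupfit(P[m],[.539,.178,.28,0,0]))
P=H["Q"].reshape(-1,3);P=P[np.isfinite(P).all(1)]
m=(np.hypot(P[:,0]-.539,P[:,1]-.178)<.05)&(P[:,2]<.08)&(P[:,2]>.02);print(m.sum())
```

```text
417
(array([ 0.53667598,  0.1801142 ,  0.27316451, -0.00707218, -0.08425885]), np.float64(0.000900187881346777))
10
135
```

>>> {"name": "arm_command", "arguments": {
  "offset": [
    [0,0.001,-0.12],
    [0,0.001,-0.24],
    [0,0.001,-0.36],
    [0,0.001,-0.46],
    [0,0.001,-0.5]
  ],
  "turn": [
    [0,0,0],
    [0,0,0],
    [0,0,0],
    [0,0,0],
    [0,0,0]
  ],
  "fingers": [0.5,0.5,0.5,0.5,0.5]
}}

```text
time_s: 7.5
eef_pos: [0.5387, 0.1782, 0.1166]
ee_rot: [-0.319, -3.125, 0.003]
ft_force: [-0.8, 0.4, 0.2]
opening: 0.787
finger_force: 45.6
```

>>> {"name": "arm_command", "arguments": {
  "offset": [
    [0,0,-0.02],
    [0,0,-0.04],
    [0,0,-0.06],
    [0,0,-0.06]
  ],
  "turn": [
    [0,0,0],
    [0,0,0],
    [0,0,0],
    [0,0,0]
  ],
  "fingers": [0.5,0.5,0.5,0.5]
}}

```text
time_s: 7.9
eef_pos: [0.5395, 0.1787, 0.0946]
ee_rot: [0.318, 3.124, -0.0]
ft_force: [0.0, -0.1, -0.9]
opening: 0.786
finger_force: 45.7
```

>>> {"name": "arm_command", "arguments": {
  "offset": [
    [0,0,-0.01],
    [0,0,-0.02],
    [0,0,-0.028],
    [0,0,-0.028]
  ],
  "turn": [
    [0,0,0],
    [0,0,0],
    [0,0,0],
    [0,0,0]
  ],
  "fingers": [0.5,0.5,0.5,0.5]
}}

```text
time_s: 8.3
eef_pos: [0.5389, 0.1784, 0.0828]
ee_rot: [0.318, 3.125, -0.001]
ft_force: [-0.2, -1.1, -1.1]
opening: 0.787
finger_force: 45.7
```

Run:
```python
from h import *
s=snap("top"); np.savez("in.npz",Q=cloud(s))
cv2.imwrite("pics/c4.png",cv2.resize(s["frame"][190:250,180:260,::-1],(640,480),interpolation=2))
```

```text
(no output)
```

View pics/c4.png

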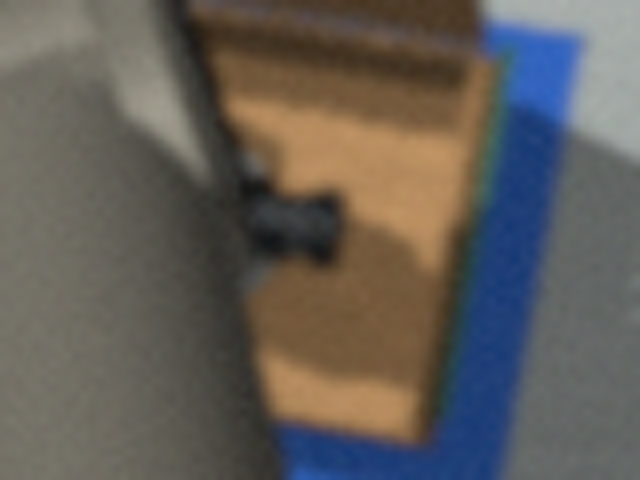

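The cup is inside the mouth: rim arcs show at (250,160) and (262,280), and the finger is at (300,228). I'm lowering until it touches.

>>> {"name": "arm_command", "arguments": {
  "offset": [
    [0,0,-0.007],
    [0,0,-0.014],
    [0,0,-0.02],
    [0,0,-0.02]
  ],
  "turn": [
    [0,0,0],
    [0,0,0],
    [0,0,0],
    [0,0,0]
  ],
  "fingers": [0.5,0.5,0.5,0.5]
}}

```text
time_s: 8.75
eef_pos: [0.5389, 0.1784, 0.0747]
ee_rot: [0.318, 3.125, -0.001]
ft_force: [0.1, -0.2, -0.0]
opening: 0.787
finger_force: 45.7
```

>>> {"name": "arm_command", "arguments": {
  "offset": [
    [0,0,-0.005],
    [0,0,-0.01],
    [0,0,-0.01]
  ],
  "turn": [
    [0,0,0],
    [0,0,0],
    [0,0,0]
  ],
  "fingers": [0.5,0.5,0.5]
}}

```text
time_s: 9.05
eef_pos: [0.539, 0.1785, 0.0709]
ee_rot: [0.318, 3.125, -0.001]
ft_force: [-0.1, 0.1, -1.0]
opening: 0.786
finger_force: 45.7
```

>>> {"name": "arm_command", "arguments": {
  "offset": [
    [0,0,-0.005],
    [0,0,-0.01],
    [0,0,-0.01]
  ],
  "turn": [
    [0,0,0],
    [0,0,0],
    [0,0,0]
  ],
  "fingers": [0.5,0.5,0.5]
}}

```text
time_s: 9.35
eef_pos: [0.5407, 0.1782, 0.0694]
ee_rot: [0.319, 3.122, 0.0]
ft_force: [-4.4, -1.6, 18.6]
opening: 0.786
finger_force: 47.1
```

Firm contact at TCP z≈0.070, so it's home. Releasing and withdrawing.

>>> {"name": "arm_command", "arguments": {
  "offset": [
    [0,0,0.005],
    [0,0,0.005],
    [0,0,0.005],
    [0,0,0.005],
    [0,0,0.005]
  ],
  "turn": [
    [0,0,0],
    [0,0,0],
    [0,0,0],
    [0,0,0],
    [0,0,0]
  ],
  "fingers": [1,1,1,1,1]
}}

```text
time_s: 9.85
eef_pos: [0.539, 0.1785, 0.0689]
ee_rot: [0.318, 3.125, -0.001]
ft_force: [0.5, 0.1, -0.5]
opening: 0.996
finger_force: 0.0
```

>>> {"name": "arm_command", "arguments": {
  "offset": [
    [0,0,0.02],
    [0,0,0.06],
    [0,0,0.17],
    [0,0,0.29],
    [0,0,0.41]
  ],
  "turn": [
    [0,0,0],
    [0,0,0],
    [0,0,0],
    [0,0,0],
    [0,0,0]
  ],
  "fingers": [1,1,1,1,1]
}}

```text
time_s: 10.35
eef_pos: [0.5388, 0.1782, 0.2353]
ee_rot: [0.318, 3.124, -0.001]
ft_force: [1.3, -0.1, 0.7]
opening: 0.998
finger_force: 0.0
```

>>> {"name": "arm_command", "arguments": {
  "offset": [
    [0,0,0.1],
    [-0.1,0,0.2],
    [-0.1,-0.1,0.3],
    [-0.1,-0.2,0.35],
    [-0.1,-0.32,0.35]
  ],
  "turn": [
    [0,0,0],
    [0,0,0],
    [0,0,0],
    [0,0,0],
    [0,0,0]
  ],
  "fingers": [1,1,0,0,0]
}}

```text
time_s: 10.85
eef_pos: [0.5002, 0.0522, 0.3777]
ee_rot: [0.313, 3.118, 0.005]
ft_force: [1.0, -0.6, -1.6]
opening: 0.518
finger_force: 0.0
```

>>> {"name": "arm_command", "arguments": {
  "offset": [
    [0,-0.12,0],
    [0,-0.24,0],
    [0,-0.36,0],
    [0,-0.48,0],
    [0,-0.48,0]
  ],
  "turn": [
    [0,0,0],
    [0,0,0],
    [0,0,0],
    [0,0,0],
    [0,0,0]
  ],
  "fingers": [0,0,0,0,0]
}}

```text
time_s: 11.35
eef_pos: [0.4974, -0.1476, 0.3741]
ee_rot: [0.336, 3.121, -0.005]
ft_force: [0.7, -0.3, -0.4]
opening: -0.002
finger_force: 0.0
```

```bash
python3 - <<'E'
from fit import *
from plan import *
S=[]
for n in("scene","top"):
    s=snap(n); P=cloud(s); np.savez(n+"0.npz",frame=s["frame"],P=P); S.append(s)
P=P.reshape(-1,3);P=P[np.isfinite(P).all(1)]
m=(np.hypot(P[:,0]-.539,P[:,1]-.178)<.05)&(P[:,2]>.076);p=P[m];k=p[:,2]>.086
print("top ring",len(p),p.min(0).round(3),p.max(0).round(3),np.percentile(p[:,2],[50,90,98]).round(4))
print(cupfit(p,[.539,.178,.028,0,0]))
cv2.imwrite("pics/c5.png",np.hstack([cv2.resize(S[0]["frame"][110:240,210:340,::-1],(400,400),interpolation=2),cv2.resize(S[1]["frame"][160:270,150:260,::-1],(400,400),interpolation=2)]))
rel([])
E
python3 m.py | grep -v cup
```

```text
top ring 158 [0.507 0.146 0.076] [0.573 0.211 0.1  ] [0.0911 0.0962 0.0988]
(array([ 0.54541555,  0.18206038,  0.03822703, -0.10788212, -0.06447787]), np.float64(0.0006411086860140906))
t 11.45 tcp [ 0.4987 -0.1409  0.3735] j [-0.25  0.1   0.45  1.76 -0.04  1.3   1.57] f [ 0.2  0.5 -0.7] open -0.003
('scene',) carton [ 0.5445  0.1667 -0.1889] 0.001 1967
L 3.083 2063 [0.06  1.975 0.205]
R 1.741 475 [ 0.06  -0.095  0.198]
lid 1.725 1524 [0.1   0.09  0.275]
deck n [0.495 0.056 0.867] yaw 0.113 [ 0.534 -0.169  0.041] 293 346
('top',) carton [ 0.5373  0.1652 -0.2025] 0.0003 515
L 3.044 2385 [0.059 0.64  0.203]
R 1.666 133 [ 0.059 -0.093  0.204]
lid 1.748 931 [0.104 0.09  0.28 ]
deck n [ 0.164 -0.93   0.328] yaw -1.396 [ 0.51  -0.157  0.055] 16 17
('scene', 'top') carton [ 0.5425  0.1681 -0.2029] 0.0008 2482
L 3.057 4321 [0.06  1.977 0.205]
R 1.756 606 [ 0.06  -0.097  0.204]
lid 1.735 2457 [0.102 0.09  0.28 ]
deck n [0.495 0.056 0.867] yaw 0.112 [ 0.533 -0.168  0.041] 308 363
  return _methods._mean(a, axis=axis, dtype=dtype,
  ret = ret.dtype.type(ret / rcount)
```

View pics/c5.png

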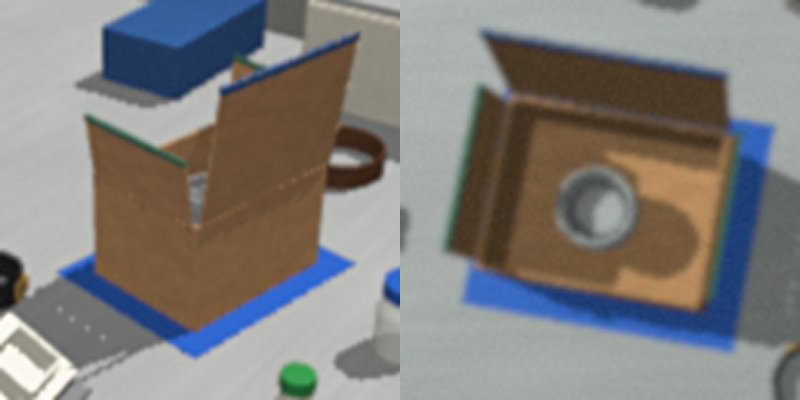

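The cup sits concentric in the right pane at (597,207). I'm checking that the rim is level and at the expected height of 93 mm.

Run:
```python
from fit import *
for n in("top","scene"):
    P=np.load(n+"0.npz")["P"].reshape(-1,3);P=P[np.isfinite(P).all(1)]
    d=P-np.array([.540,.178,0]);r=np.hypot(d[:,0],d[:,1]);m=(r>.027)&(r<.036)&(P[:,2]>.082)&(P[:,2]<.105);p=P[m]
    th=np.degrees(np.arctan2(d[m,1],d[m,0]))
    for a in range(-180,180,45):
        k=(th>=a)&(th<a+45); 
        if k.sum()>2: print(n,a,k.sum(),np.median(p[k,2]).round(4),np.percentile(p[k,2],85).round(4))
    A=np.c_[d[m,:2],np.ones(m.sum())];w=least_squares(lambda x:A@x-p[:,2],[0,0,.09],loss="soft_l1",f_scale=.002).x;print(w.round(4))
```

```text
top -180 15 0.0924 0.0954
top -135 15 0.0931 0.0983
top -90 11 0.0938 0.0966
top -45 15 0.0927 0.0943
top 0 16 0.0929 0.0962
top 45 18 0.0911 0.0965
top 90 12 0.0946 0.0973
top 135 12 0.0934 0.0953
[-0.0104 -0.0142  0.0929]
scene -135 5 0.0889 0.0932
scene -90 8 0.0897 0.0933
scene 135 20 0.0892 0.0934
[-0.0323 -0.0328  0.0887]
```

Rim is level at 92.9 mm, so the cup is fully nested. Now planning the flaps.

```bash
cat > fl.py <<'E'
from plan import *
C=np.array([.5425,.167]);yw=-.2;ex=np.array([np.cos(yw),np.sin(yw)]);ey=np.array([-np.sin(yw),np.cos(yw)])
D=frame([0,0,-1],[.2,.98,0])
def way(kind,ths,r,w,x=-.02,dz=0):
    out=[]
    for th,ext in ths:
        a=r*np.cos(th)-.004*np.sin(th)-w-ext; z=r*np.sin(th)+.004*np.cos(th)
        if kind=="R": p=C+ex*x+ey*(-.095+a); zz=.12+z
        if kind=="L": p=C+ex*x+ey*(.095-a); zz=.12+z
        if kind=="D": p=C+ex*(.075-a)+ey*x; zz=.1245+z
        out.append((np.array([*p,zz+dz]),D))
    return out
TH=[(1.6,.03),(1.4,0),(1.1,0),(.8,0),(.5,0),(.25,0),(0,0)]
E
python3 - <<'E'
from fl import *
r=way("R",TH,.05,.015); l=way("L",TH,.05,.015)
rel(r[:1]); p0=r[0][0]
print("R from pre");rel(r,p0,D); print("L from pre");rel(l,l[0][0],D)
print("R end->L pre",((l[0][0]-r[-1][0])/.4).round(3)); print(p0,l[0][0])
E
```

```text
t 11.45 tcp [ 0.4987 -0.1409  0.3735] j [-0.25  0.1   0.45  1.76 -0.04  1.3   1.57] f [ 0.2  0.5 -0.7] open -0.003
[-0.012, 0.423, -0.509] [0.0, 0.001, 0.002]
R from pre
t 11.45 tcp [ 0.4987 -0.1409  0.3735] j [-0.25  0.1   0.45  1.76 -0.04  1.3   1.57] f [ 0.2  0.5 -0.7] open -0.003
[0.0, 0.0, 0.0] [0.0, 0.0, 0.0]
[0.02, 0.098, 0.0] [0.0, 0.0, 0.0]
[0.027, 0.134, -0.009] [0.0, 0.0, 0.0]
[0.033, 0.165, -0.028] [0.0, 0.0, 0.0]
[0.038, 0.19, -0.056] [0.0, 0.0, 0.0]
[0.041, 0.203, -0.084] [0.0, 0.0, 0.0]
[0.042, 0.209, -0.115] [0.0, 0.0, 0.0]
L from pre
t 11.45 tcp [ 0.4987 -0.1409  0.3735] j [-0.25  0.1   0.45  1.76 -0.04  1.3   1.57] f [ 0.2  0.5 -0.7] open -0.003
[0.0, 0.0, 0.0] [0.0, 0.0, 0.0]
[-0.02, -0.098, 0.0] [0.0, 0.0, 0.0]
[-0.027, -0.134, -0.009] [0.0, 0.0, 0.0]
[-0.033, -0.165, -0.028] [0.0, 0.0, 0.0]
[-0.038, -0.19, -0.056] [0.0, 0.0, 0.0]
[-0.041, -0.203, -0.084] [0.0, 0.0, 0.0]
[-0.042, -0.209, -0.115] [0.0, 0.0, 0.0]
R end->L pre [0.102 0.503 0.115]
[0.49400057 0.0284146  0.16986188] [0.55179677 0.31353218 0.16986188]
```

>>> {"name": "arm_command", "arguments": {
  "offset": [
    [-0.012,0.12,-0.02],
    [-0.012,0.24,-0.1],
    [-0.012,0.34,-0.2],
    [-0.012,0.36,-0.32],
    [-0.012,0.36,-0.44]
  ],
  "turn": [
    [0,0,0],
    [0,0,0],
    [0,0,0],
    [0,0,0],
    [0,0,0]
  ],
  "fingers": [0,0,0,0,0]
}}

```text
time_s: 11.95
eef_pos: [0.4946, 0.009, 0.2046]
ee_rot: [0.306, 3.123, 0.003]
ft_force: [0.9, 1.3, 0.3]
opening: -0.005
finger_force: 0.0
```

>>> {"name": "arm_command", "arguments": {
  "offset": [
    [0,0,-0.06],
    [0,0.03,-0.069],
    [0,0.063,-0.069],
    [0,0.063,-0.069]
  ],
  "turn": [
    [0,0,0],
    [0,0,0],
    [0,0,0],
    [0,0,0]
  ],
  "fingers": [0,0,0,0]
}}

```text
time_s: 12.35
eef_pos: [0.4957, 0.0327, 0.1793]
ee_rot: [0.311, 3.122, 0.003]
ft_force: [1.0, 0.4, -0.6]
opening: 0.0
finger_force: 0.0
```

>>> {"name": "arm_command", "arguments": {
  "offset": [
    [0.01,0.05,0],
    [0.02,0.098,0],
    [0.024,0.117,-0.004],
    [0.027,0.134,-0.009],
    [0.033,0.165,-0.028]
  ],
  "turn": [
    [0,0,0],
    [0,0,0],
    [0,0,0],
    [0,0,0],
    [0,0,0]
  ],
  "fingers": [0,0,0,0,0]
}}

```text
time_s: 12.85
eef_pos: [0.5085, 0.0944, 0.1674]
ee_rot: [0.321, 3.122, 0.0]
ft_force: [0.8, -1.1, 0.2]
opening: 0.003
finger_force: 0.5
```

>>> {"name": "arm_command", "arguments": {
  "offset": [
    [0.005,0.025,-0.028],
    [0.008,0.038,-0.056],
    [0.009,0.044,-0.087],
    [0.009,0.044,-0.087]
  ],
  "turn": [
    [0,0,0],
    [0,0,0],
    [0,0,0],
    [0,0,0]
  ],
  "fingers": [0,0,0,0]
}}

```text
time_s: 13.25
eef_pos: [0.5095, 0.1123, 0.1292]
ee_rot: [-0.317, -3.123, 0.004]
ft_force: [-0.2, 0.1, -0.4]
opening: 0.002
finger_force: 0.0
```

>>> {"name": "arm_command", "arguments": {
  "offset": [
    [0,0,-0.01],
    [0,0,-0.015],
    [0,0,-0.015]
  ],
  "turn": [
    [0,0,0],
    [0,0,0],
    [0,0,0]
  ],
  "fingers": [0,0,0]
}}

```text
time_s: 13.55
eef_pos: [0.5111, 0.1121, 0.1255]
ee_rot: [0.319, 3.124, -0.001]
ft_force: [0.2, 0.2, 0.3]
opening: 0.002
finger_force: 0.0
```

```bash
cat > ang.py <<'E'
from fl import *
from fit import inframe
P=[]
for n in("scene","top"):
    q=cloud(snap(n)).reshape(-1,3);q=q[np.isfinite(q).all(1)];P.append(inframe(q,[*C,yw]))
for nm,q in zip(("scene","top"),P):
    for k,sg in(("R",-1),("L",1)):
        m=(abs(q[:,0])<.06)&(sg*q[:,1]>.04)&(sg*q[:,1]<.13)&(q[:,2]>.11)&(q[:,2]<.205)
        a=q[m]; print(nm,k,len(a),(np.percentile(a,[5,50,95],0)[:,1:]).round(3).tolist() if len(a) else "")
    a=q[(abs(q[:,1])<.09)&(q[:,0]>-.09)&(q[:,0]<.13)&(q[:,2]>.14)&(q[:,2]<.29)];print(nm,"lid",len(a),np.percentile(a,[5,50,95],0)[:,[0,2]].round(3).tolist() if len(a) else "")
rel([])
E
python3 ang.py
```

```text
scene R 665 [[-0.096, 0.115], [-0.073, 0.126], [-0.047, 0.199]]
scene L 39 [[0.103, 0.177], [0.106, 0.191], [0.109, 0.197]]
scene lid 2219 [[-0.014, 0.149], [0.086, 0.214], [0.098, 0.273]]
top R 101 [[-0.094, 0.119], [-0.087, 0.125], [-0.074, 0.13]]
top L 461 [[0.093, 0.117], [0.1, 0.158], [0.107, 0.197]]
top lid 925 [[0.077, 0.149], [0.087, 0.221], [0.097, 0.275]]
t 13.65 tcp [0.5113 0.1123 0.1259] j [-0.53  0.37  0.24  2.03 -0.12  0.76  1.15] f [ 0.2  0.4 -0.2] open -0.001
```

>>> {"name": "arm_command", "arguments": {
  "offset": [
    [0,0,0.1],
    [0,0,0.22],
    [0.02,0.1,0.3],
    [0.05,0.22,0.32],
    [0.08,0.34,0.32]
  ],
  "turn": [
    [0,0,0],
    [0,0,0],
    [0,0,0],
    [0,0,0],
    [0,0,0]
  ],
  "fingers": [0,0,0,0,0]
}}

```text
time_s: 14.15
eef_pos: [0.5446, 0.2488, 0.257]
ee_rot: [0.321, 3.119, 0.005]
ft_force: [0.7, 0.1, 0.7]
opening: 0.001
finger_force: 0.0
```

>>> {"name": "arm_command", "arguments": {
  "offset": [
    [0.02,0.11,0],
    [0.035,0.21,0],
    [0.035,0.22,-0.05],
    [0.035,0.22,-0.16],
    [0.035,0.22,-0.21]
  ],
  "turn": [
    [0,0,0],
    [0,0,0],
    [0,0,0],
    [0,0,0],
    [0,0,0]
  ],
  "fingers": [0,0,0,0,0]
}}

```text
time_s: 14.65
eef_pos: [0.5553, 0.335, 0.1664]
ee_rot: [-0.317, -3.124, 0.005]
ft_force: [0.3, -1.0, 0.2]
opening: -0.005
finger_force: 0.0
```

```bash
python3 ang.py
python3 - <<'E'
from fl import *
rel(way("L",TH,.05,.015))
E
```

```text
scene R 420 [[-0.093, 0.112], [-0.078, 0.124], [-0.045, 0.127]]
scene L 42 [[0.101, 0.178], [0.106, 0.19], [0.11, 0.197]]
scene lid 1534 [[0.082, 0.148], [0.091, 0.212], [0.099, 0.27]]
top R 716 [[-0.092, 0.12], [-0.067, 0.126], [-0.043, 0.131]]
top L 466 [[0.092, 0.118], [0.1, 0.158], [0.106, 0.198]]
top lid 931 [[0.077, 0.148], [0.087, 0.221], [0.097, 0.275]]
t 14.75 tcp [0.5548 0.3341 0.1663] j [-0.77  0.5   0.18  1.69 -0.11  0.96  0.82] f [-0.6 -0.3 -0.6] open -0.002
t 14.75 tcp [0.5548 0.3341 0.1663] j [-0.77  0.5   0.18  1.69 -0.11  0.96  0.82] f [-0.6 -0.3 -0.6] open -0.002
[-0.008, -0.051, 0.009] [0.001, -0.001, 0.0]
[-0.027, -0.149, 0.009] [0.001, -0.001, 0.0]
[-0.035, -0.185, 0.0] [0.001, -0.001, 0.0]
[-0.041, -0.217, -0.019] [0.001, -0.001, 0.0]
[-0.046, -0.241, -0.047] [0.001, -0.001, 0.0]
[-0.049, -0.255, -0.075] [0.001, -0.001, 0.0]
[-0.05, -0.261, -0.106] [0.001, -0.001, 0.0]
```

>>> {"name": "arm_command", "arguments": {
  "offset": [
    [-0.008,-0.051,0.009],
    [-0.018,-0.1,0.009],
    [-0.027,-0.149,0.009],
    [-0.035,-0.185,0],
    [-0.041,-0.217,-0.019]
  ],
  "turn": [
    [0,0,0],
    [0,0,0],
    [0,0,0],
    [0,0,0],
    [0,0,0]
  ],
  "fingers": [0,0,0,0,0]
}}

```text
time_s: 15.25
eef_pos: [0.5416, 0.2483, 0.1638]
ee_rot: [0.318, 3.121, 0.003]
ft_force: [0.3, 0.8, 1.2]
opening: 0.0
finger_force: 0.5
```

>>> {"name": "arm_command", "arguments": {
  "offset": [
    [-0.005,-0.024,-0.028],
    [-0.008,-0.038,-0.056],
    [-0.009,-0.044,-0.08],
    [-0.009,-0.044,-0.09],
    [-0.009,-0.044,-0.09]
  ],
  "turn": [
    [0,0,0],
    [0,0,0],
    [0,0,0],
    [0,0,0],
    [0,0,0]
  ],
  "fingers": [0,0,0,0,0]
}}

```text
time_s: 15.75
eef_pos: [0.5364, 0.2312, 0.125]
ee_rot: [-0.317, -3.125, 0.002]
ft_force: [-0.1, 0.2, 0.0]
opening: 0.003
finger_force: 0.0
```

>>> {"name": "arm_command", "arguments": {
  "offset": [
    [0,0,-0.005],
    [0,0,-0.005],
    [0,0,0.1],
    [0,0,0.22],
    [0,0,0.34]
  ],
  "turn": [
    [0,0,0],
    [0,0,0],
    [0,0,0],
    [0,0,0],
    [0,0,0]
  ],
  "fingers": [0,0,0,0,0]
}}

```text
time_s: 16.25
eef_pos: [0.5364, 0.2313, 0.2635]
ee_rot: [0.317, 3.125, -0.001]
ft_force: [0.3, 0.0, -0.0]
opening: 0.002
finger_force: 0.0
```

```bash
python3 ang.py
python3 - <<'E'
from fl import *
TD=[(1.75,.05),(1.7,.0),(1.5,0),(1.2,0),(.9,0),(.6,0),(.3,0),(.1,0),(0,0)]
d=way("D",TD,.11,.015,x=0)
rel(d); print(d[0][0],d[-1][0]); rel(d,d[0][0],D)
E
```

```text
scene R 416 [[-0.093, 0.112], [-0.077, 0.124], [-0.046, 0.127]]
scene L 18 [[0.041, 0.122], [0.051, 0.124], [0.065, 0.126]]
scene lid 1593 [[0.08, 0.148], [0.09, 0.215], [0.099, 0.273]]
top R 712 [[-0.092, 0.121], [-0.067, 0.126], [-0.043, 0.131]]
top L 386 [[0.042, 0.121], [0.06, 0.125], [0.088, 0.13]]
top lid 928 [[0.077, 0.15], [0.087, 0.219], [0.097, 0.274]]
t 16.35 tcp [0.5406 0.233  0.2695] j [-0.69  0.29  0.22  1.75 -0.07  1.09  0.92] f [ 0.6 -1.  -0.3] open -0.002
t 16.35 tcp [0.5406 0.233  0.2695] j [-0.69  0.29  0.22  1.75 -0.07  1.09  0.92] f [ 0.6 -1.  -0.3] open -0.002
[0.405, -0.246, -0.094] [-0.002, 0.004, 0.0]
[0.27, -0.219, -0.091] [-0.002, 0.004, 0.0]
[0.216, -0.208, -0.087] [-0.002, 0.004, 0.0]
[0.137, -0.192, -0.102] [-0.002, 0.004, 0.0]
[0.065, -0.177, -0.141] [-0.002, 0.004, 0.0]
[0.008, -0.166, -0.199] [-0.002, 0.004, 0.0]
[-0.029, -0.158, -0.272] [-0.002, 0.004, 0.0]
[-0.042, -0.156, -0.325] [-0.002, 0.004, 0.0]
[-0.044, -0.155, -0.352] [-0.002, 0.004, 0.0]
[0.70278304 0.13450902 0.23202547] [0.52289867 0.17097339 0.1285    ]
t 16.35 tcp [0.5406 0.233  0.2695] j [-0.69  0.29  0.22  1.75 -0.07  1.09  0.92] f [ 0.6 -1.  -0.3] open -0.002
[0.0, 0.0, 0.0] [0.0, 0.0, 0.0]
[-0.136, 0.028, 0.003] [0.0, 0.0, 0.0]
[-0.189, 0.038, 0.006] [0.0, 0.0, 0.0]
[-0.269, 0.054, -0.009] [0.0, 0.0, 0.0]
[-0.34, 0.069, -0.047] [0.0, 0.0, 0.0]
[-0.397, 0.08, -0.105] [0.0, 0.0, 0.0]
[-0.435, 0.088, -0.178] [0.0, 0.0, 0.0]
[-0.447, 0.091, -0.231] [0.0, 0.0, 0.0]
[-0.45, 0.091, -0.259] [0.0, 0.0, 0.0]
```

>>> {"name": "arm_command", "arguments": {
  "offset": [
    [0,0,0.12],
    [0,-0.02,0.24],
    [0.06,-0.06,0.33],
    [0.17,-0.11,0.33],
    [0.28,-0.16,0.33]
  ],
  "turn": [
    [0,0,0],
    [0,0,0],
    [0,0,0],
    [0,0,0],
    [0,0,0]
  ],
  "fingers": [0,0,0,0,0]
}}

```text
time_s: 16.85
eef_pos: [0.6503, 0.1677, 0.3961]
ee_rot: [0.313, 3.121, 0.003]
ft_force: [0.6, 0.7, -0.3]
opening: -0.001
finger_force: 0.0
```

>>> {"name": "arm_command", "arguments": {
  "offset": [
    [0.1,-0.06,0],
    [0.145,-0.086,-0.04],
    [0.145,-0.086,-0.16],
    [0.145,-0.086,-0.28],
    [0.145,-0.086,-0.4]
  ],
  "turn": [
    [0,0,0],
    [0,0,0],
    [0,0,0],
    [0,0,0],
    [0,0,0]
  ],
  "fingers": [0,0,0,0,0]
}}

```text
time_s: 17.35
eef_pos: [0.7069, 0.1329, 0.2318]
ee_rot: [0.318, 3.124, -0.0]
ft_force: [0.6, 0.1, 0.2]
opening: -0.0
finger_force: 0.0
```

Run:
```python
from fl import *
TD=[(1.75,.05),(1.7,.0),(1.5,0),(1.2,0),(.9,0),(.6,0),(.3,0),(.1,0),(0,0)]
rel(way("D",TD,.11,.015,x=0))
s=snap("scene");cv2.imwrite("pics/c6.png",cv2.resize(s["frame"][40:240,190:400,::-1],(630,600)))
```

```text
t 17.35 tcp [0.7069 0.1329 0.2318] j [-0.46  0.56  0.28  1.45 -0.16  1.15  1.22] f [0.6 0.1 0.2] open -0.0
[-0.01, 0.004, 0.001] [0.0, 0.001, 0.0]
[-0.146, 0.032, 0.003] [0.0, 0.001, 0.0]
[-0.2, 0.042, 0.007] [0.0, 0.001, 0.0]
[-0.279, 0.058, -0.008] [0.0, 0.001, 0.0]
[-0.35, 0.073, -0.047] [0.0, 0.001, 0.0]
[-0.407, 0.085, -0.105] [0.0, 0.001, 0.0]
[-0.445, 0.092, -0.177] [0.0, 0.001, 0.0]
[-0.458, 0.095, -0.231] [0.0, 0.001, 0.0]
[-0.46, 0.095, -0.258] [0.0, 0.001, 0.0]
```

View pics/c6.png

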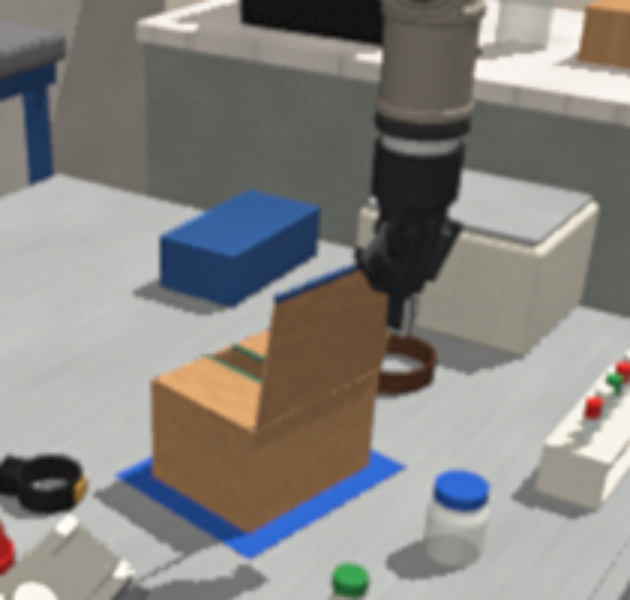

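Both side flaps lie level, with the green edges at (235,355) and (248,352). The gripper is on the outer side of the lid at (400,310), so I'm sweeping it down.

>>> {"name": "arm_command", "arguments": {
  "offset": [
    [-0.08,0.018,0.002],
    [-0.146,0.032,0.003],
    [-0.2,0.042,0.007],
    [-0.24,0.05,0],
    [-0.279,0.058,-0.008]
  ],
  "turn": [
    [0,0,0],
    [0,0,0],
    [0,0,0],
    [0,0,0],
    [0,0,0]
  ],
  "fingers": [0,0,0,0,0]
}}

```text
time_s: 17.9
eef_pos: [0.5953, 0.1566, 0.2323]
ee_rot: [0.317, 3.122, 0.001]
ft_force: [1.0, 0.9, 0.0]
opening: -0.0
finger_force: 0.3
```

>>> {"name": "arm_command", "arguments": {
  "offset": [
    [-0.036,0.008,-0.018],
    [-0.071,0.015,-0.039],
    [-0.1,0.021,-0.066],
    [-0.128,0.027,-0.097],
    [-0.148,0.03,-0.132]
  ],
  "turn": [
    [0,0,0],
    [0,0,0],
    [0,0,0],
    [0,0,0],
    [0,0,0]
  ],
  "fingers": [0,0,0,0,0]
}}

```text
time_s: 18.4
eef_pos: [0.5362, 0.1688, 0.179]
ee_rot: [0.317, 3.123, 0.002]
ft_force: [-0.3, -0.5, 1.0]
opening: 0.003
finger_force: 0.3
```

>>> {"name": "arm_command", "arguments": {
  "offset": [
    [-0.018,0.004,-0.037],
    [-0.031,0.007,-0.08],
    [-0.033,0.007,-0.105],
    [-0.033,0.007,-0.115],
    [-0.033,0.007,-0.115]
  ],
  "turn": [
    [0,0,0],
    [0,0,0],
    [0,0,0],
    [0,0,0],
    [0,0,0]
  ],
  "fingers": [0,0,0,0,0]
}}

```text
time_s: 18.9
eef_pos: [0.5233, 0.1707, 0.1322]
ee_rot: [0.318, 3.124, -0.001]
ft_force: [0.7, -0.4, 0.1]
opening: 0.001
finger_force: 0.0
```

Target is 0.1285, so I'm pressing slightly further, then withdrawing.

>>> {"name": "arm_command", "arguments": {
  "offset": [
    [0,0,-0.01],
    [0,0,-0.014],
    [0,0,-0.014]
  ],
  "turn": [
    [0,0,0],
    [0,0,0],
    [0,0,0]
  ],
  "fingers": [0,0,0]
}}

```text
time_s: 19.2
eef_pos: [0.5241, 0.1709, 0.1284]
ee_rot: [0.319, 3.122, 0.002]
ft_force: [-3.9, -2.1, 12.7]
opening: -0.001
finger_force: 6.4
```

>>> {"name": "arm_command", "arguments": {
  "offset": [
    [0,0,0.05],
    [0,0,0.15],
    [0,-0.06,0.27],
    [0,-0.18,0.35],
    [0,-0.3,0.4]
  ],
  "turn": [
    [0,0,0],
    [0,0,0],
    [0,0,0],
    [0,0,0],
    [0,0,0]
  ],
  "fingers": [0,0,0,0,0]
}}

```text
time_s: 19.7
eef_pos: [0.524, 0.062, 0.2842]
ee_rot: [0.314, 3.12, 0.002]
ft_force: [0.7, -0.9, -0.5]
opening: -0.005
finger_force: 0.0
```

>>> {"name": "arm_command", "arguments": {
  "offset": [
    [0,-0.12,0.1],
    [0,-0.24,0.1],
    [0,-0.36,0.1],
    [0,-0.45,0.1],
    [0,-0.45,0.1]
  ],
  "turn": [
    [0,0,0],
    [0,0,0],
    [0,0,0],
    [0,0,0],
    [0,0,0]
  ],
  "fingers": [0,0,0,0,0]
}}

```text
time_s: 20.2
eef_pos: [0.5219, -0.1255, 0.3222]
ee_rot: [0.335, 3.12, -0.005]
ft_force: [-0.6, 0.2, 0.4]
opening: -0.001
finger_force: 0.0
```

Run:
```python
from fl import *
from fit import inframe
for n in("scene","top"):
    s=snap(n);q=cloud(s).reshape(-1,3);q=inframe(q[np.isfinite(q).all(1)],[*C,yw])
    m=(abs(q[:,0])<.07)&(abs(q[:,1])<.09)&(q[:,2]>.1)&(q[:,2]<.2)
    a=q[m];w=np.linalg.lstsq(np.c_[a[:,:2],np.ones(len(a))],a[:,2],rcond=None)[0];print(n,len(a),w.round(4),np.percentile(a[:,2],[5,95]).round(4))
    if n=="scene":cv2.imwrite("pics/c7.png",cv2.resize(s["frame"][100:260,160:373,::-1],(798,600)))
rel([])
```

```text
scene 1233 [-0.0017  0.0102  0.1285] [0.1266 0.1306]
top 2709 [-0.001   0.0014  0.1299] [0.1252 0.1344]
t 20.3 tcp [ 0.5228 -0.1191  0.3215] j [-0.29  0.17  0.46  1.8  -0.08  1.19  1.56] f [ 0.1 -0.3 -1. ] open 0.001
```

View pics/c7.png

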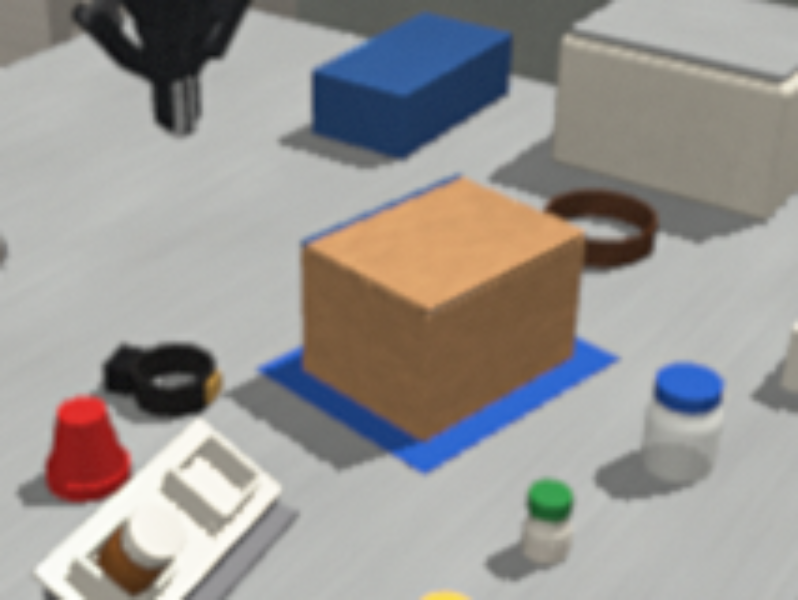

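The carton is closed, with the lid level at (440,245), 128.5 mm high. The gripper is clear at (175,100).

```bash
python3 -c "
from station import ctrl
print(ctrl.hand_in())"
```

```text
the job is handed in; nothing more can be done
None
```

The steel cup is nested fully home in the carton's cup, both side flaps and then the lid are folded down level, and the job is handed in at about 20 s of the 72 s; the hand-in gave no verdict.

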